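# Tip the tamping bar out of its tube and lay it on the cup warmer

## Robot

A 6-joint arm with a two-finger parallel gripper is mounted at the origin on the work surface. World frame = base frame: x ahead of the robot, y to its left, z up, the work surface at z = 0. Lengths are in m, angles in rad, forces in N, time in s.
With the tool pointing down it reaches from about 0.35 to 0.85 m from the base axis. Payload 8.1 kg.
Tool frame: the origin (TCP) lies at the very end of the fingers, on their centre line; the grasp point (between the pads) lies 19 mm behind it; z points along the fingers, x is the direction in which the jaws open and shut, and the axes are right-handed (so a half turn about z gives the same grasp; the last joint's range is limited). The gripper opens to 93 mm and grips with 3 to 60 N. Pads are 15 mm wide; open, the fingers measure 128 mm over their backs; the gripper's body (75 mm by 188 mm) begins 65 mm behind the grasp point.
Start: joints at [-1.283, 0.13, 1.488, -0, 1.523, -0.085], TCP at [0.219, -0.559, 0.219] pointing down, gripper open.
Joint ranges: [-2.96, 2.96], [-0.89, 2.26], [0.02, 2.5], [-1.34, 4.48], [0, 2.73], [-2.66, 2.66]. Speed limits (rad/s): [2.39, 2.39, 2.79, 3.14, 3.14, 3.14].

## Interface

Orientations are given as a unit quaternion [x, y, z, w].
In Python, from station import env, imaging gives the robot as it stands. The module is installed in compiled form; this text tells all that it offers.
- The arm moves only by the tool carry_out, never from a script. Its argument "commands" is text: rows parted by semicolons, each of 7 numbers parted by spaces: the shift along the world's x, y, z in mm, then the turn, a rotation vector about the world's x, y, z in rad, then the finger opening in mm, from 0 to 93. In form: tx ty tz wx wy wz jaw; .... A call has 1 to 8 rows; each row is the pose to reach, as a shift and turn from the pose measured when the call began; what a row does not reach only later rows make up. A row lasts 1/10 s, in which the tool goes at most 50 mm and 8.59 degrees, less where a joint would pass 70% of its speed; a pose out of reach is approached as far as the arm can. A call with a gripper value outside its range is refused whole. The fingers move at their own pace and stop on an object; the grip force is fixed at half the most. Time passes only in rows, so rows that repeat a pose let the fingers close. It gives the time, the measured TCP pose, the force and the opening at its end, in the units of the state.
- env.observe(): the state, without advancing time (a new reading comes with each control period).
- imaging.snapshot(name): name is "side" or "top"; returns a dict with "frame" (384x512x3 uint8, red, green, blue), "range_z" (384x512 float32, m along the optical axis (not along the pixel's ray), 0 where there is no reading), "intrinsics" (3x3 intrinsics, pixels), "k1" (the pictures are not rectified: a ray, as slopes to the right and down, at radius r is drawn at 1 + k1 r^2 times it, then the intrinsics apply), "R" (3x3) and "t" (3): a world point X has camera coordinates R X + t. Camera axes: x right, y down, z forward; pixel columns grow to the right and rows downward; lengths in m; the calibration is good to about 2 mm. A picture is of the moment at which its call begins.
- env.hand_in(): hands the job in, once; it reports no verdict.
The state is a dict: "time": time; "joints": joint angles; "dq": joint speeds; "effort": joint torques, N m; "position": TCP position; "ee_rot": TCP orientation; "contact_force": force on the tool from outside, world axes, zero at the start; "wrist_torque": the same for the moment, N m; "width": finger opening in m.
Only numpy, scipy, OpenCV 4.12 (cv2) and the standard library are available. Lean on these libraries where they do the work, as an engineer would, in place of code of your own. Each camera call takes 0.05 s, during which the arm holds its last target. There are 200 camera calls.

## Task

The wooden tamping bar lies deep in the closed-end tube on the forked stand. Tip the tube mouth-down until the bar slides out against the lip of the tongue, take it by its exposed end, ease it up over that lip and draw it out. Lay it flat and wholly on the cup warmer plate, keeping hold of it until it is down, then let go; leave the moka bottoms, the funnel and the cup as they are.

Things in the scene. Friction and masses are not known exactly. Their poses are not given: they have to be found in the camera images.
- stand: Stainless steel forked stand, fixed: base plate 110 x 100 x 8 mm (x from -60 to +50, y +-50), two upright cheeks 26 mm wide in x, outer faces at y = +-24.5 mm, up to z = 187 mm. Origin on the work surface straight below the tube's pivot; z up; x is the horizontal direction in which the tube's mouth looks; y is the pivot's direction. The pivot is 170 mm above the origin.
- tube (a joint): Tilt of the plain aluminium box-section tube about the stand's pivot, rad: 0 level, positive mouth-down; starts level; stops at -0.15 and +0.65. A stiff friction hinge (0.3 N m), it stays where it is left; pressing its top down 45 mm in front of the pivot takes about 7 N. The bar starts to slide at 0.2 to 0.3 rad. At 0.65 the closed end stands up to 240 mm above the work surface, the tongue's end 78 mm.
- tube_mouth (a point): Centre of the tube's mouth, 60 mm in front of the pivot on the tube's centre line; turns with the tube: x along the tube out of the mouth, y the pivot's direction, z to the tube's upper face. Tube outside 36 mm wide (y) and 46 mm high (z), walls 3 mm, bore 30 x 40 mm; its closed end is 142 mm behind the mouth.
- lip (a point): Top of the upturned lip, 60 mm beyond tube_mouth and 10 mm below the tube's centre line; axes as tube_mouth. The tube's lower wall runs on past the mouth as an open tongue, 12 mm wide, 3 mm thick, whose end turns up as this lip: 4 mm thick, 10 mm above the tongue's top. It stops the sliding bar, whose front end then stands 58 mm out of the mouth.
- bar: Loose light wooden tamping bar, 120 mm long (x), 24 x 24 mm square, 40 to 85 g; origin at its centre. Starts on the tube's floor (centre 8 mm below the tube's centre line), x pointing out of the mouth, front end 6 to 17 mm inside it. In the tube it has 16 mm of play in height and 3 mm at each side, so its front can be raised more than 10 mm off the tongue, over the lip.
- bar_front (a point): Centre of the bar's front end face (60 mm along x from its centre), the end that comes out of the mouth.
- bar_back (a point): Centre of the bar's back end face.
- warmer: Cup warmer, fixed: flat square stainless plate 170 x 170 mm on a low black base, top face 30 mm above its origin. Origin at the centre of its underside on the work surface, z up, x and y along its sides.
- moka_low: Lower of two stacked aluminium moka bottoms, eight-sided, 88 mm across, 68 mm high; bystander. Origin under its centre.
- moka_up: Upper of the two stacked moka bottoms, same size; bystander.
- funnel: Aluminium funnel filter standing on its basket, 58 mm across, stem up, 88 mm high; bystander. Origin under its centre.
- cup: Brown glazed espresso cup, 68 mm across, 60 mm high, with a handle; bystander. Origin under its centre.

How it is judged:
On the way, in this order (a step that is already met when the one before it is completed fails the run):
1. the tube is tipped mouth-down (over 0.25 rad) and the bar has slid out until its front end stands over 45 mm out of the mouth, the bar untouched by the fingers (value of joint tube above 0.25 rad and x of bar_front in the frame of tube_mouth above 0.045 m and x of bar in the frame of tube_mouth below 0.02 m and contact force between the fingers and bar below 0.05 N), for 0.2 s.
2. the fingers grip the bar by its exposed end while its back is still in the tube (contact force between the fingers and bar above 1 N and x of bar_back in the frame of tube_mouth below -0.03 m), for 0.1 s.
3. held by the fingers, the bar is drawn right out of the tube (contact force between the fingers and bar above 0.5 N and distance between bar_back and tube_mouth above 0.04 m and distance between bar and tube_mouth above 0.06 m), for 0.1 s.
4. the bar is lowered to the warmer plate still held (both ends within 20 mm of their resting height there) (contact force between the fingers and bar above 0.5 N and x of bar_front in the frame of warmer between -0.09 and 0.09 m and y of bar_front in the frame of warmer between -0.09 and 0.09 m and z of bar_front in the frame of warmer between 0.03 and 0.062 m and x of bar_back in the frame of warmer between -0.09 and 0.09 m and y of bar_back in the frame of warmer between -0.09 and 0.09 m and z of bar_back in the frame of warmer between 0.03 and 0.062 m), for 0.05 s.
At the end, for the whole second after the job is handed in: The bar lies flat on the warmer plate (both end centres within the 170 mm square and within 5 mm of resting height, 42 mm above the warmer's origin), at rest and released (x of bar_front in the frame of warmer between -0.085 and 0.085 m and y of bar_front in the frame of warmer between -0.085 and 0.085 m and z of bar_front in the frame of warmer between 0.037 and 0.047 m and x of bar_back in the frame of warmer between -0.085 and 0.085 m and y of bar_back in the frame of warmer between -0.085 and 0.085 m and z of bar_back in the frame of warmer between 0.037 and 0.047 m and linear speed of bar below 0.02 m/s and angular speed of bar below 0.2 rad/s and contact force between the fingers and bar below 0.05 N); the robot touches nothing.
It fails at once if moka_low is shifted by more than 20 mm or tipped (distance of moka_low from where it was at the start of the episode above 0.02 m or angle between moka_low's own z axis and vertical above 0.3 rad).
It fails at once if moka_up is shifted by more than 20 mm or tipped (distance of moka_up from where it was at the start of the episode above 0.02 m or angle between moka_up's own z axis and vertical above 0.3 rad).
It fails at once if funnel is shifted by more than 20 mm or tipped (distance of funnel from where it was at the start of the episode above 0.02 m or angle between funnel's own z axis and vertical above 0.3 rad).
It fails at once if cup is shifted by more than 20 mm or tipped (distance of cup from where it was at the start of the episode above 0.02 m or angle between cup's own z axis and vertical above 0.3 rad).
It also fails if it takes over 58 s, if anything falls off the work surface, if the arm or the gripper's body presses on something with over 40 N, if the wrist force passes 120 N, or if a joint passes its speed limit or range.

## Working session

There is one attempt and no reset: what is moved stays moved. The work goes in short steps, Python scripts to look and compute and a tool call to move; the robot and the scene stay as the last step left them, time stands still between calls to the robot, and variables do not carry over. Pictures are saved under pics/ and viewed, about 8 in all and at most 12, crops included, and the job is handed in when it is done.

Besides the shell and the picture viewer there is one more tool, called after "Emit:" as a command line: name --argument value ..., lists and objects as JSON in quotes. carry_out: Moves the arm, as the interface text tells. Its arguments: {"type":"object","properties":{"commands":{"type":"string"}},"required":["commands"]}

```bash
mkdir -p pics; cat > h.py <<'E'
import numpy as np, cv2
from station import env, imaging
def snap(n):
    s=imaging.snapshot(n); return s
def cloud(s):
    K=s["intrinsics"];h,w=s["range_z"].shape
    u,v=np.meshgrid(np.arange(w),np.arange(h))
    D=np.array([s["k1"],0,0,0,0],float)
    p=cv2.undistortPoints(np.stack([u,v],-1).reshape(-1,1,2).astype(float),K,D).reshape(h,w,2)
    z=s["range_z"]; c=np.dstack([p[...,0]*z,p[...,1]*z,z])
    X=(c-s["t"])@s["R"]; X[z==0]=np.nan
    return X
def save(s,name,crop=None,f=1.5):
    im=s["frame"][...,::-1]
    if crop: im=im[crop[0]:crop[1],crop[2]:crop[3]]
    cv2.imwrite("pics/"+name,cv2.resize(im,None,fx=f,fy=f))
E
python3 - <<'E'
from h import *
for n in("side","top"):
    s=snap(n);save(s,n+"0.png");np.save(n+"0.npy",cloud(s));print(n,-s["R"].T@s["t"],s["R"][2],s["k1"],s["intrinsics"][0,0])
print(env.observe())
E
```

```text
side [ 0.47001583 -0.80622809  0.68832592] [ 0.14614815  0.8197439  -0.5537695 ] -0.05499546722996456 411.77792255963664
top [ 0.54847901 -0.01130568  0.93880942] [ 0.09406681  0.00661775 -0.99554389] -0.08607284948837393 413.99064482667904
{'time': 0.1, 'joints': array([-1.28338686e+00,  1.31085726e-01,  1.48916441e+00, -2.79658082e-05,
        1.52301392e+00, -8.53801998e-02]), 'dq': array([-0.00099139, -0.00152203, -0.00202265,  0.00113997,  0.00016455,
       -0.00012259]), 'effort': array([ 3.07627251e-04, -5.61344433e+01, -4.93095481e+01,  7.69657572e-02,
        2.92008987e-02, -6.28978478e-05]), 'position': array([ 0.21840365, -0.558282  ,  0.21769558]), 'ee_rot': array([ 8.25898062e-01, -5.63818847e-01, -6.56337405e-04, -5.17504574e-04]), 'contact_force': array([-0.60239454,  0.12138752, -0.78687773]), 'wrist_torque': array([-0.03855102, -0.01398239,  0.00675957]), 'width': 0.0928972346118043}
```

View pics/side0.png

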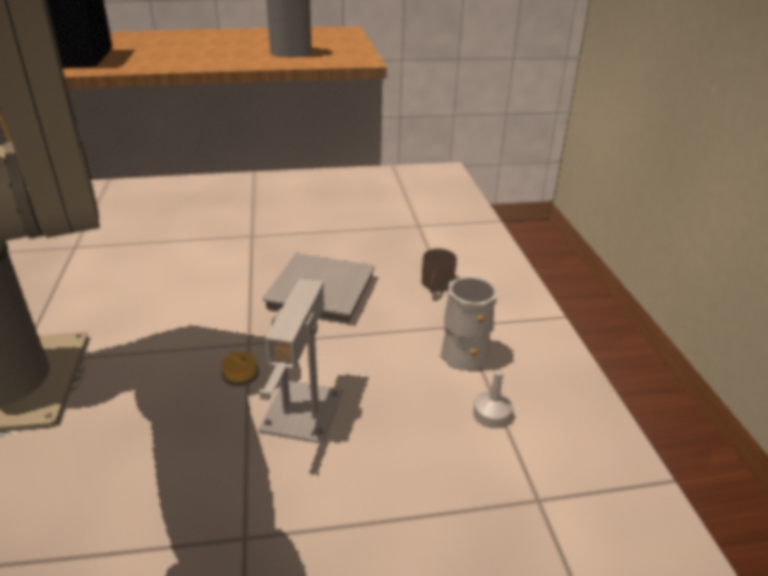

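View pics/top0.png

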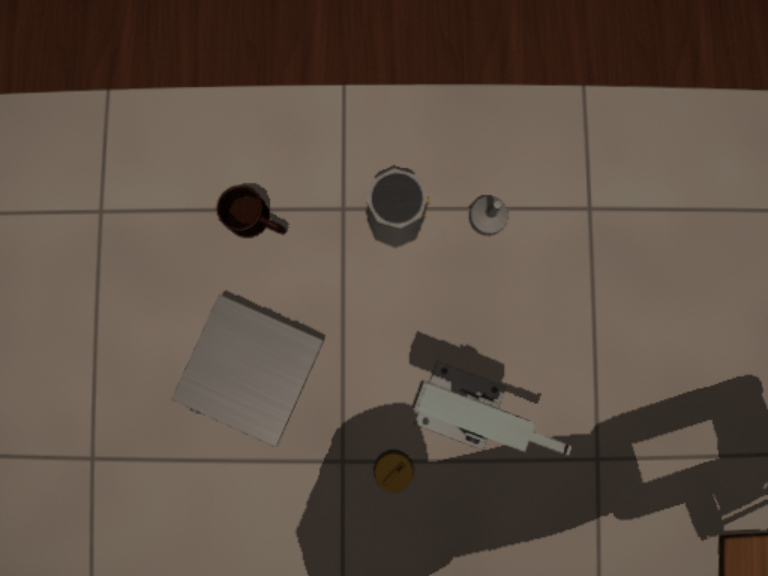

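Side view: tube at about (297,325), mouth toward the camera, with the bar visible inside. Top view: tube runs from (415,395) to (530,435), tongue end at (570,450); warmer around (250,370). The mokas, funnel and cup are all on the far side.

```bash
python3 - <<'E'
from h import *
def rect(P):
    r=cv2.minAreaRect((P[:,:2]*1000).astype(np.float32)); return r
for n in("top","side"):
    X=np.load(n+"0.npy")
    roi=(X[...,0]>.3)&(X[...,0]<.62)&(X[...,1]>-.35)&(X[...,1]<.35)
    print(n,"table z",np.nanmedian(X[roi&(X[...,2]<.02)][:,2]))
    for lab,lo,hi,ylo,yhi in(("tube",.185,.20,-.35,0),("tongue",.135,.165,-.35,0),("warmer",.022,.04,.03,.35),("brown",.01,.06,-.12,0.03)):
        m=roi&(X[...,2]>lo)&(X[...,2]<hi)&(X[...,1]>ylo)&(X[...,1]<yhi)
        k,l,st,c=cv2.connectedComponentsWithStats(m.astype(np.uint8))
        if k<2: continue
        for i in np.argsort(-st[1:,4])[:2]+1:
            P=X[l==i]
            if len(P)>15: print(lab,len(P),rect(P),P.mean(0).round(4),"zmed",np.median(P[:,2]).round(4),"xy span",P.min(0).round(3),P.max(0).round(3))
E
```

```text
top table z -0.0006552457265340092
tube 1642 ((470.1497497558594, -117.1131820678711), (143.19027709960938, 43.14691925048828), 68.45931243896484) [ 0.4729 -0.1181  0.1921] zmed 0.1921 xy span [ 0.432 -0.19   0.185] [ 0.513 -0.047  0.196]
tube 21 ((490.78662109375, -134.54859924316406), (24.81261444091797, 3.575714588165283), 69.21736145019531) [ 0.4909 -0.1341  0.1864] zmed 0.1861 xy span [ 0.487 -0.146  0.185] [ 0.495 -0.123  0.188]
tongue 177 ((434.73382568359375, -218.5945587158203), (49.47601318359375, 12.309922218322754), 70.547119140625) [ 0.4342 -0.2202  0.1502] zmed 0.1493 xy span [ 0.422 -0.243  0.146] [ 0.448 -0.194  0.161]
warmer 5843 ((523.9495239257812, 190.2684326171875), (171.4888153076172, 169.77894592285156), 66.48527526855469) [0.5226 0.1891 0.0294] zmed 0.0294 xy span [0.414 0.079 0.022] [0.62  0.301 0.035]
brown 539 ((376.55023193359375, -25.008251190185547), (54.937767028808594, 54.79603576660156), 89.6689224243164) [ 0.3774 -0.0247  0.0265] zmed 0.0255 xy span [ 0.349 -0.052  0.01 ] [0.404 0.003 0.04 ]
side table z 0.0009536982990147714
tube 871 ((473.086395263
[... 480 characters left out ...]
2061157226562) [ 0.5058 -0.0844  0.1571] zmed 0.1574 xy span [ 0.499 -0.104  0.148] [ 0.513 -0.067  0.165]
warmer 1604 ((525.64990234375, 188.1701202392578), (179.8306884765625, 170.49942016601562), 66.59458923339844) [0.5287 0.1853 0.0307] zmed 0.0309 xy span [0.414 0.076 0.022] [0.62  0.297 0.035]
brown 391 ((375.27587890625, -28.620315551757812), (55.92779541015625, 55.427711486816406), 52.14042282104492) [ 0.3758 -0.0353  0.0259] zmed 0.0261 xy span [ 0.347 -0.056  0.01 ] [0.402 0.002 0.04 ]
brown 26 ((454.1632385253906, -93.34269714355469), (53.86243438720703, 3.2888474464416504), 84.56901550292969) [ 0.4525 -0.1138  0.0332] zmed 0.0325 xy span [ 0.45 -0.12  0.01] [ 0.455 -0.066  0.058]
```

Emit:
carry_out --commands "0 0 30 0 0 0.1 0; 35 50 30 0 0 0.2 0; 65 95 30 0 0 0.33 0; 95 145 30 0 0 0.46 0; 120 190 30 0 0 0.6 0; 150 240 30 0 0 0.72 0; 180 290 30 0 0 0.83 0; 205 340 30 0 0 0.83 0"

```text
time: 0.9
position: [0.4014, -0.258, 0.2474]
ee_rot: [0.983, -0.181, -0.001, -0.0]
contact_force: [0.6, -0.2, -0.7]
width: 0.0336
```

Emit:
carry_out --commands "0 0 0 0 0 0 0; 0 0 0 0 0 0 0; 0 0 0 0 0 0 0"

```text
time: 1.2
position: [0.4009, -0.2587, 0.2471]
ee_rot: [0.983, -0.181, -0.001, -0.0]
contact_force: [0.1, 0.2, -0.2]
width: 0.0096
```

Emit:
carry_out --commands "24 42 0 0 0 0 0; 48 84 0 0 0 0 0; 48 84 0 0 0 0 0; 48 84 -20 0 0 0 0; 48 84 -40 0 0 0 0; 48 84 -47 0 0 0 0; 48 84 -47 0 0 0 0; 48 84 -47 0 0 0 0"

```text
time: 2.0
position: [0.4488, -0.1758, 0.2008]
ee_rot: [0.983, -0.182, -0.001, -0.0]
contact_force: [0.1, -0.2, -0.2]
width: 0.0001
```

Emit:
carry_out --commands "0 0 -4 0 0 0 0; 0 0 -8 0 0 0 0; 0 0 -12 0 0 0 0; 0 0 -12 0 0 0 0"

```text
time: 2.4
position: [0.4493, -0.177, 0.1899]
ee_rot: [0.983, -0.182, 0.0, 0.001]
contact_force: [-0.0, -1.6, 4.5]
width: 0.0003
```

Contact at the expected height. I'll press on to z about 0.170.

Emit:
carry_out --commands "0 0 -4 0 0 0 0; 0 0 -8 0 0 0 0; 0 0 -12 0 0 0 0; 0 0 -16 0 0 0 0; 0 0 -19 0 0 0 0; 0 0 -19 0 0 0 0; 0 0 -19 0 0 0 0; 0 0 -19 0 0 0 0"

```text
time: 3.2
position: [0.4499, -0.179, 0.1725]
ee_rot: [0.983, -0.183, 0.001, 0.003]
contact_force: [0.3, -2.1, 6.2]
width: 0.0006
```

```bash
python3 - <<'E'
from h import *
s=snap("side");save(s,"side1.png",(150,320,130,260),4)
print(env.observe()["contact_force"])
E
```

```text
[-1.98550252 -5.84515282  6.47141979]
```

View pics/side1.png

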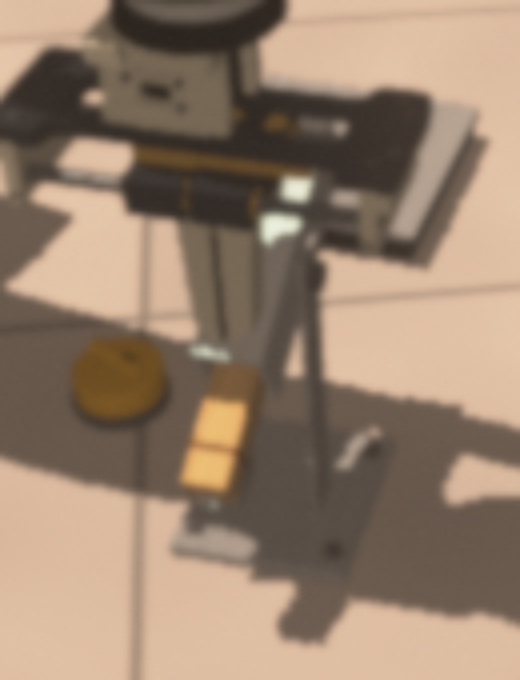

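The bar has slid out onto the tongue, against the lip (exposed end at about (215,440) in the crop). I'll lift off, move aside and measure.

Emit:
carry_out --commands "0 0 30 0 0 0 0; 0 0 70 0 0 0 0; 0 0 110 0 0 0 40; -40 -20 130 0 0 0 60; -80 -50 130 0 0 0 93; -110 -90 130 0 0 0 93; -110 -90 130 0 0 0 93; -110 -90 130 0 0 0 93"

```text
time: 4.05
position: [0.3394, -0.2695, 0.3025]
ee_rot: [0.983, -0.184, 0.002, 0.003]
contact_force: [-0.4, 0.6, 0.2]
width: 0.0442
```

```bash
python3 - <<'E'
from h import *
for n in("side","top"):
    s=snap(n);X=cloud(s);np.save(n+"2.npy",X);save(s,n+"2.png",(150,340,130,260) if n=="side" else (200,330,240,420),3.5)
    hsv=cv2.cvtColor(s["frame"],cv2.COLOR_RGB2HSV)
    np.save(n+"2h.npy",hsv)
    r=(np.abs(X[...,0]-.43)<.07)&(np.abs(X[...,1]+.21)<.07)&(X[...,2]>.06)&(X[...,2]<.2)
    m=r&(hsv[...,1]>110)
    P=X[m];v,u=np.nonzero(m);print(n,len(P),P.min(0),P.max(0),P.mean(0), u.min(),u.max(),v.min(),v.max())
    roi=(X[...,0]>.38)&(X[...,0]<.56)&(X[...,1]<-.02)&(X[...,1]>-.26)&(X[...,2]>.06)&(X[...,2]<.26)
    d=np.array([-.358,-.934]);e=np.array([.934,-.358])
    a=(X[...,:2]-[.467,-.128])@d; b=(X[...,:2]-[.467,-.128])@e
    t=roi&(np.abs(b)<.014)
    for lo in np.arange(-.09,.135,.015):
        q=t&(a>=lo)&(a<lo+.015)
        if q.sum()>5: print(round(lo,3),q.sum(),np.percentile(X[q][:,2],[5,50,95]).round(4),np.percentile(hsv[q][:,1],50))
print(env.observe()["position"])
E
```

```text
side 403 [ 0.42354964 -0.23252024  0.10995934] [ 0.46063675 -0.17655556  0.14865147] [ 0.44196693 -0.20691808  0.13150602] 176 194 242 274
-0.06 91 [0.2214 0.2247 0.2292] 22.0
-0.045 99 [0.2133 0.2171 0.2223] 18.0
-0.03 99 [0.2055 0.2097 0.2137] 17.0
-0.015 104 [0.1969 0.2014 0.2055] 17.0
0.0 100 [0.1898 0.1936 0.1974] 49.0
0.015 103 [0.1824 0.1859 0.1902] 51.0
0.03 116 [0.1737 0.178  0.1834] 48.0
0.045 179 [0.1443 0.1672 0.1736] 16.0
0.06 142 [0.1369 0.1427 0.1659] 128.0
0.075 96 [0.1278 0.1324 0.1365] 131.5
0.09 142 [0.0986 0.1226 0.1286] 130.0
0.105 30 [0.1135 0.1188 0.1214] 123.0
top 176 [ 0.42452718 -0.22724705  0.11342511] [ 0.45369657 -0.19113205  0.13755315] [ 0.43867431 -0.20927094  0.127952  ] 350 366 284 298
-0.09 84 [0.1881 0.1961 0.2035] 40.0
-0.075 161 [0.2044 0.2168 0.2278] 40.0
-0.06 133 [0.2187 0.2231 0.2267] 40.0
-0.045 127 [0.2101 0.2149 0.2186] 40.0
-0.03 128 [0.202  0.2061 0.21  ] 40.0
-0.015 120 [0.1943 0.1985 0.2026] 40.0
0.0 117 [0.187  0.1907 0.1946] 42.0
0.015 115 [0.1788 0.1826 0.1869] 42.0
0.03 107 [0.1715 0.1751 0.1788] 41.0
0.045 108 [0.1629 0.1675 0.1711] 40.0
0.06 53 [0.1336 0.1368 0.1639] 114.0
0.075 82 [0.1258 0.13   0.134 ] 128.5
0.09 65 [0.1179 0.1226 0.1266] 127.0
[ 0.34055083 -0.26809514  0.30237983]
```

View pics/side2.png

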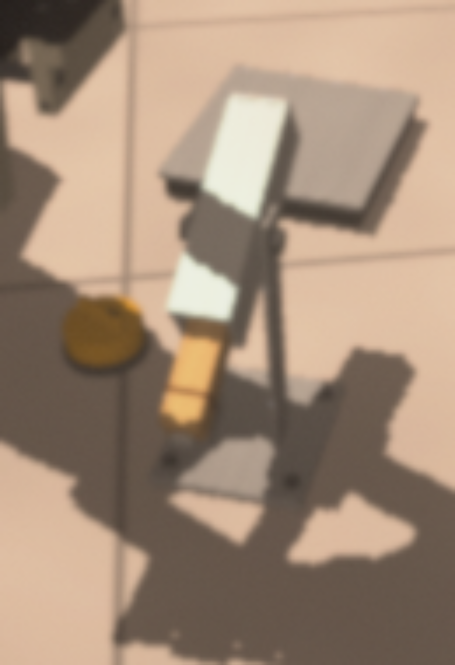

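View pics/top2.png

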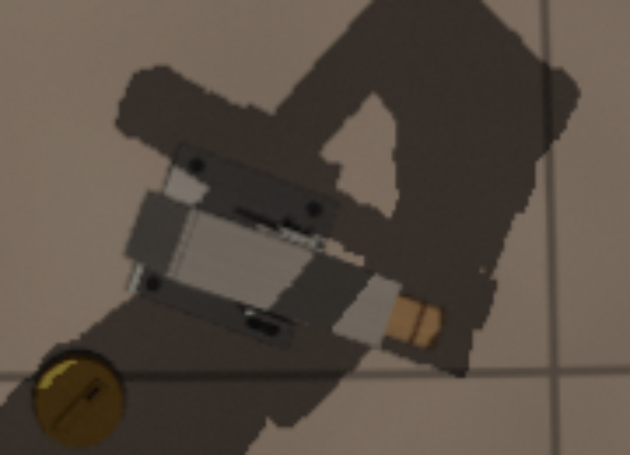

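Tilt comes out at about 0.485 rad, and the bar top is at z ≈ 0.131 at 82 mm ahead of the pivot, as predicted for a bar resting on the lip. Next is a tilted approach along the tube's normal.

Emit:
carry_out --commands "25 10 0 0.113 -0.043 0 93; 50 20 0 0.226 -0.087 0 93; 75 30 -10 0.34 -0.13 0 93; 91 39 -40 0.453 -0.174 0 93; 91 39 -80 0.453 -0.174 0 93; 91 39 -115 0.453 -0.174 0 93; 91 39 -130 0.453 -0.174 0 93; 91 39 -130 0.453 -0.174 0 93"

```text
time: 4.95
position: [0.4312, -0.2267, 0.1703]
ee_rot: [0.955, -0.177, 0.043, -0.236]
contact_force: [0.2, 0.6, 0.9]
width: 0.0928
```

```bash
python3 - <<'E'
from h import *
from scipy.spatial.transform import Rotation as R
s=snap("side");save(s,"side3.png",(130,340,130,280),2.8)
o=env.observe();A=R.from_quat(o["ee_rot"]).as_matrix();print(o["position"],A.round(3),o["width"])
d=np.array([-.358,-.934]);e=np.array([.934,-.358]);c,s_=np.cos(.485),np.sin(.485)
r=o["position"]-[.467,-.128,.17];f=r[:2]@d;print("t",f*c-r[2]*s_,"n",f*s_+r[2]*c,"b",r[:2]@e)
E
```

```text
[ 0.43197707 -0.22791864  0.17252537] [[ 0.933 -0.317  0.168]
 [-0.359 -0.827  0.432]
 [ 0.002 -0.464 -0.886]] 0.09306203770584986
t 0.09247630290622158 n 0.05158798188645154 b 0.0030594550113023575
```

View pics/side3.png

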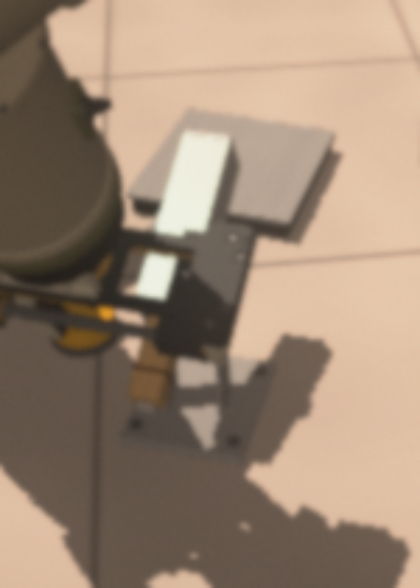

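Orientation is right and the fingers straddle the bar (at about (150,375)). Advancing along the normal, then closing.

Emit:
carry_out --commands "3 8 -20 0 0 0 93; 6 16 -40 0 0 0 93; 9 24 -58 0 0 0 93; 11 30 -72 0 0 0 93; 11 30 -72 0 0 0 93; 11 30 -72 0 0 0 50; 11 30 -72 0 0 0 35; 11 30 -72 0 0 0 33"

```text
time: 5.8
position: [0.4435, -0.1988, 0.1017]
ee_rot: [0.955, -0.177, 0.046, -0.234]
contact_force: [-0.5, -0.5, -0.4]
width: 0.0738
```

Emit:
carry_out --commands "0 0 0 0 0 0 0; 0 0 0 0 0 0 0; 0 0 0 0 0 0 0; 0 0 0 0 0 0 0; 0 0 0 0 0 0 0; 0 0 0 0 0 0 0"

```text
time: 6.4
position: [0.4435, -0.1988, 0.1016]
ee_rot: [0.955, -0.177, 0.045, -0.234]
contact_force: [0.2, -0.0, 0.1]
width: 0.0258
```

```bash
cat > tn.py <<'E'
from h import *
def tn():
    o=env.observe()
    d=np.array([-.358,-.934]);e=np.array([.934,-.358]);c,s_=np.cos(.485),np.sin(.485)
    r=o["position"]-[.467,-.128,.17];f=r[:2]@d
    print("t",f*c-r[2]*s_,"n",f*s_+r[2]*c,"b",r[:2]@e,"w",o["width"],"F",o["contact_force"].round(1),o["position"].round(4),o["time"])
E
python3 -c "
from tn import *
tn()"
```

```text
t 0.09779083455244594 n -0.025765474654947766 b 0.0033876835333736983 w 0.025793936148307432 F [ 0.2 -0.   0.1] [ 0.4435 -0.1988  0.1016] 6.4
```

Emit:
carry_out --commands "0 0 0 0 0 0 0; 0 0 0 0 0 0 0; 0 0 0 0 0 0 0; 0 0 0 0 0 0 0"

```text
time: 6.8
position: [0.4435, -0.1988, 0.1016]
ee_rot: [0.955, -0.177, 0.045, -0.234]
contact_force: [0.6, 0.5, -0.4]
width: 0.0237
```

Emit:
carry_out --commands "-0.5 -1.4 3 0 0 0 0; -1 -2.8 6 0 0 0 0; -1.6 -4.2 9 0 0 0 0; -2.2 -5.7 11.5 0 0 0 0; -2.2 -5.7 11.5 0 0 0 0; -2.2 -5.7 11.5 0 0 0 0"

```text
time: 7.4
position: [0.4413, -0.2046, 0.1132]
ee_rot: [0.955, -0.177, 0.046, -0.234]
contact_force: [-0.0, -0.5, -0.2]
width: 0.0238
```

```bash
python3 -c "
from tn import *
tn()"
```

```text
t 0.09792777940443659 n -0.01264485409532131 b 0.003394658458871696 w 0.02383887066106488 F [-0.  -0.5 -0.2] [ 0.4413 -0.2046  0.1132] 7.4
```

Gripped (23.8 mm) and lifted 13 mm without binding. Drawing out.

Emit:
carry_out --commands "-1.6 -4.1 -2.3 0 0 0 0; -3.2 -8.3 -4.7 0 0 0 0; -4.8 -12.4 -7 0 0 0 0; -6.3 -16.5 -9.3 0 0 0 0; -6.3 -16.5 -9.3 0 0 0 0"

```text
time: 7.9
position: [0.4346, -0.2215, 0.1033]
ee_rot: [0.955, -0.177, 0.045, -0.234]
contact_force: [1.0, 0.7, -0.8]
width: 0.0239
```

Emit:
carry_out --commands "-3.2 -8.3 -4.5 0 0 0 0; -6.3 -16.5 -9 0 0 0 0; -9.5 -24.8 -13.7 0 0 0 0; -12.7 -33 -18.3 0 0 0 0; -15.8 -41.3 -23 0 0 0 0; -19 -49.6 -27 0 0 0 0; -22 -58 -30 0 0 0 0; -22 -58 -30 0 0 0 0"

```text
time: 8.7
position: [0.4121, -0.2805, 0.0728]
ee_rot: [0.955, -0.178, 0.045, -0.234]
contact_force: [-0.1, -0.2, -0.1]
width: 0.0241
```

```bash
python3 - <<'E'
from tn import *
tn()
s=snap("side");save(s,"side4.png",(130,360,100,290),2.5)
E
```

```text
t 0.18870052626799194 n -0.010380292578668099 b 0.0033463312927461825 w 0.024083214115624807 F [-0.1 -0.2 -0.1] [ 0.4121 -0.2805  0.0728] 8.7
```

View pics/side4.png

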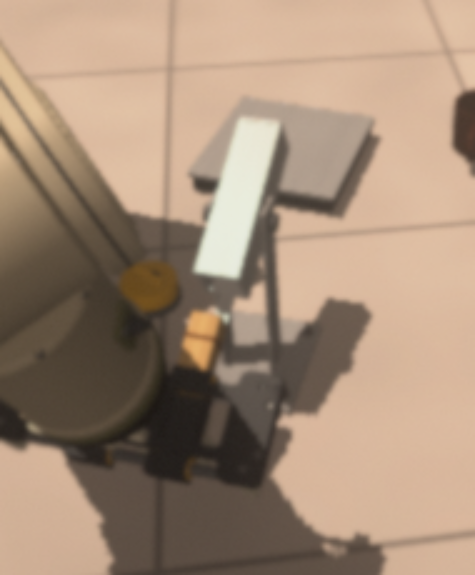

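The bar is fully out, with its back end visible just clear of the mouth at about (215,318). Raising it, then levelling.

Emit:
carry_out --commands "-4 -10 10 0 0 0 0; -7 -19 40 0 0 0 0; -7 -19 80 0 0 0 0; -7 -19 120 0 0 0 0; -7 -19 160 0 0 0 0; -7 -19 200 0 0 0 0; -7 -19 230 0 0 0 0; -7 -19 230 0 0 0 0"

```text
time: 9.55
position: [0.4064, -0.3008, 0.3096]
ee_rot: [0.956, -0.177, 0.049, -0.231]
contact_force: [-1.0, -0.3, -0.4]
width: 0.0243
```

Emit:
carry_out --commands "0 10 0 -0.1 0.04 0 0; 5 30 0 -0.2 0.08 0 0; 10 60 0 -0.31 0.12 0 0; 20 95 0 -0.42 0.16 0 0; 25 130 0 -0.509 0.195 0 0; 35 170 0 -0.509 0.195 0 0; 45 210 0 -0.509 0.195 0 0; 55 245 0 -0.509 0.195 0 0"

```text
time: 10.35
position: [0.4612, -0.0536, 0.3097]
ee_rot: [0.983, -0.179, -0.001, 0.035]
contact_force: [1.7, -0.4, -0.4]
width: 0.0238
```

Emit:
carry_out --commands "10 45 0 0 0 0 0; 20 90 0 0 0 0 0; 30 135 0 0 0 0 0; 42 175 -10 0 0 0 0; 49 206 -50 0 0 0 0; 49 206 -100 0 0 0 0; 49 206 -150 0 0 0 0; 49 206 -190 0 0 0 0"

```text
time: 11.15
position: [0.5086, 0.1524, 0.1165]
ee_rot: [0.983, -0.179, -0.002, 0.036]
contact_force: [0.5, -0.3, -0.4]
width: 0.0239
```

Emit:
carry_out --commands "0 0 -20 0 0 0 0; 0 0 -40 0 0 0 0; 0 0 -50 0 0 0 0; 0 0 -50 0 0 0 0"

```text
time: 11.55
position: [0.5073, 0.152, 0.0649]
ee_rot: [0.983, -0.179, -0.004, 0.036]
contact_force: [-0.3, 0.0, -1.1]
width: 0.0237
```

```bash
python3 - <<'E'
from tn import *
from scipy.spatial.transform import Rotation as R
tn();o=env.observe();A=R.from_quat(o["ee_rot"]).as_matrix();print(A.round(3))
f=-A[:,1] if A[1,1]>0 else A[:,1]
g=o["position"]-.0178*A[:,2]
for n,L in(("front",.0202),("back",-.0998)):
    p=g+L*f; a=np.radians(66.5);q=p-[.524,.1895,0]
    print(n,p.round(4),"warmer",(q[0]*np.cos(a)+q[1]*np.sin(a)).round(4),(-q[0]*np.sin(a)+q[1]*np.cos(a)).round(4))
s=snap("side");save(s,"side5.png",(100,260,120,320),3)
E
```

```text
t -0.19510741359020323 n -0.2215656117466393 b -0.06261503211028327 w 0.02368005319746862 F [-0.3  0.  -1.1] [0.5073 0.152  0.0649] 11.55
[[ 0.936 -0.351 -0.02 ]
 [-0.352 -0.933 -0.07 ]
 [ 0.006  0.073 -0.997]]
front [0.5005 0.1344 0.0842] warmer -0.0599 -0.0005
back [0.5427 0.2464 0.0755] warmer 0.0596 0.0056
```

View pics/side5.png

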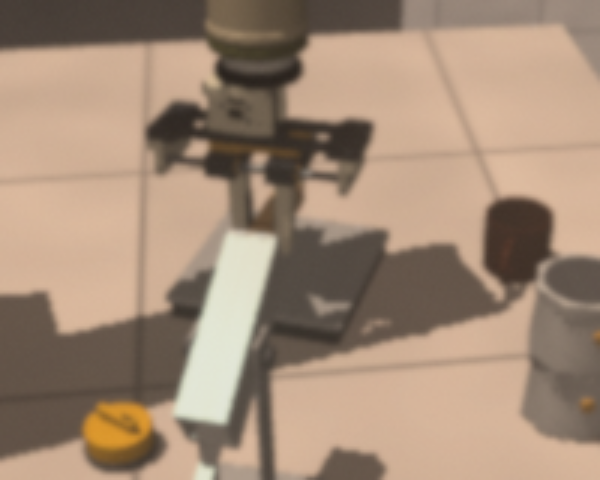

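The bar is held over the warmer, centred in both axes, back end slightly low. Lowering it in steps.

Emit:
carry_out --commands "0 0 -10 0 0 0 0; 0 0 -20 0 0 0 0; 0 0 -26 0 0 0 0; 0 0 -29 0 0 0 0; 0 0 -29 0 0 0 0"

```text
time: 12.1
position: [0.5079, 0.1521, 0.0368]
ee_rot: [0.983, -0.179, -0.003, 0.036]
contact_force: [0.1, -1.0, -0.1]
width: 0.0239
```

Emit:
carry_out --commands "0 0 -1 0 0 0 0; 0 0 -2 0 0 0 0; 0 0 -3 0 0 0 0; 0 0 -3 0 0 0 0"

```text
time: 12.5
position: [0.5079, 0.1521, 0.0338]
ee_rot: [0.983, -0.179, -0.003, 0.036]
contact_force: [0.3, 0.9, -0.8]
width: 0.0237
```

Emit:
carry_out --commands "0 0 -1 0 0 0 0; 0 0 -2 0 0 0 0; 0 0 -2 0 0 0 0"

```text
time: 12.8
position: [0.5078, 0.1521, 0.0317]
ee_rot: [0.983, -0.179, -0.003, 0.036]
contact_force: [0.1, -0.6, -0.9]
width: 0.0235
```

Emit:
carry_out --commands "0 0 -1 0 0 0 0; 0 0 -1 0 0 0 0; 0 0 -1 0 0 0 0"

```text
time: 13.1
position: [0.5079, 0.1522, 0.0308]
ee_rot: [0.983, -0.179, -0.003, 0.036]
contact_force: [-0.4, -0.7, 1.3]
width: 0.0239
```

Light contact on the plate. Releasing, then rising straight up.

Emit:
carry_out --commands "0 0 0 0 0 0 26; 0 0 0 0 0 0 30; 0 0 0 0 0 0 40; 0 0 0 0 0 0 60; 0 0 0 0 0 0 70; 0 0 0 0 0 0 70"

```text
time: 13.7
position: [0.5082, 0.1522, 0.031]
ee_rot: [0.983, -0.179, -0.003, 0.036]
contact_force: [1.2, 0.5, 1.6]
width: 0.0574
```

Emit:
carry_out --commands "0 0 15 0 0 0 70; 0 0 40 0 0 0 70; 0 0 80 0 0 0 70; 0 0 120 0 0 0 70; 0 -40 160 0 0 0 70; 0 -90 200 0 0 0 70; 0 -140 200 0 0 0 70; 0 -190 200 0 0 0 70"

```text
time: 14.5
position: [0.5089, -0.0221, 0.2339]
ee_rot: [0.983, -0.178, -0.0, 0.036]
contact_force: [1.5, -0.3, -0.8]
width: 0.0701
```

```bash
python3 - <<'E'
from tn import *
tn()
for n in("top","side"):
    s=snap(n);X=cloud(s);hsv=cv2.cvtColor(s["frame"],cv2.COLOR_RGB2HSV)
    m=(np.abs(X[...,0]-.524)<.12)&(np.abs(X[...,1]-.19)<.12)&(X[...,2]>.045)&(X[...,2]<.09)
    P=X[m]
    print(n,len(P),P.mean(0).round(4) if len(P) else "",np.percentile(P[:,2],[2,50,98]) if len(P) else "",cv2.minAreaRect((P[:,:2]*1000).astype(np.float32)) if len(P)>5 else "")
    if n=="top": save(s,"top6.png",(60,340,90,420),2)
E
```

```text
t -0.13055609895344036 n 0.0034452635734087966 b 0.0012648486158520628 w 0.07006906524226544 F [ 1.5 -0.3 -0.8] [ 0.5089 -0.0221  0.2339] 14.5
top 71 [0.5406 0.2397 0.0532] [0.04892489 0.05307786 0.05581606] ((540.8135375976562, 239.74745178222656), (13.154019355773926, 23.634056091308594), 69.31057739257812)
side 110 [0.5343 0.2108 0.0537] [0.04552033 0.05431914 0.0572944 ] ((530.941650390625, 209.81675720214844), (78.96788024902344, 24.11656951904297), 70.55537414550781)
```

View pics/top6.png

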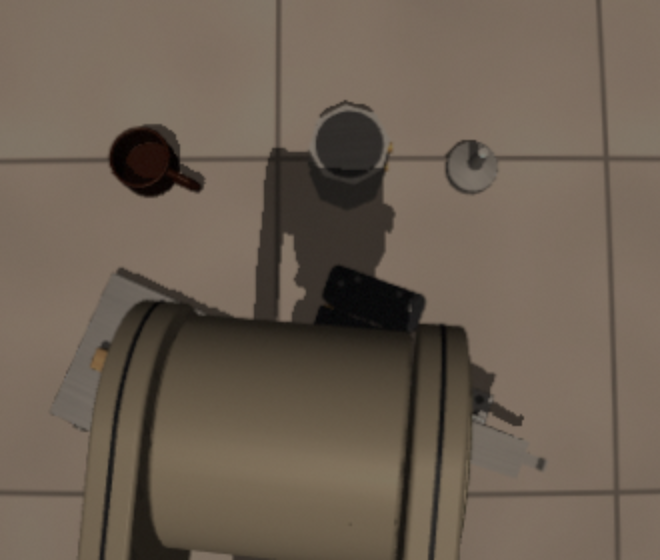

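The arm hides the bar in the top view and is close to the tube's raised end. Moving up and away for a clear check.

Emit:
carry_out --commands "0 0 40 0 0 0 70; 0 0 80 0 0 0 70; -10 -50 80 0 0 0 70; -25 -100 80 0 0 0 70; -40 -150 80 0 0 0 70; -60 -200 80 0 0 0 70; -80 -250 80 0 0 0 70; -100 -300 80 0 0 0 70"

```text
time: 15.4
position: [0.4135, -0.3113, 0.313]
ee_rot: [0.983, -0.181, -0.001, 0.037]
contact_force: [0.4, -0.7, -0.7]
width: 0.0701
```

Emit:
carry_out --commands "0 0 0 0 0 0 70; 0 0 0 0 0 0 70; 0 0 0 0 0 0 70"

```text
time: 15.7
position: [0.414, -0.3101, 0.3133]
ee_rot: [0.983, -0.181, -0.001, 0.036]
contact_force: [0.1, 1.1, -0.5]
width: 0.0699
```

```bash
python3 - <<'E'
from tn import *
s=snap("top");X=cloud(s);save(s,"top7.png",(60,340,90,420),2)
m=(np.abs(X[...,0]-.524)<.12)&(np.abs(X[...,1]-.19)<.12)&(X[...,2]>.045)&(X[...,2]<.09)
P=X[m];r=cv2.minAreaRect((P[:,:2]*1000).astype(np.float32));print(len(P),r,np.percentile(P[:,2],[2,50,98]))
f=np.array([-.358,-.934]);a=(P[:,:2]-P[:,:2].mean(0))@f
print("slope",np.polyfit(a,P[:,2],1))
q=(cv2.boxPoints(r)-[524,189.5]);t=np.radians(66.5);print(np.c_[q@[np.cos(t),np.sin(t)],q@[-np.sin(t),np.cos(t)]].round(1))
tn()
E
```

```text
639 ((521.7853393554688, 190.6070556640625), (119.5933609008789, 25.004146575927734), 69.437255859375) [0.04910047 0.0533353  0.05701446]
slope [-0.00333944  0.05328584]
[[-60.2  11.9]
 [-58.9 -13.1]
 [ 60.5  -6.9]
 [ 59.2  18. ]]
t 0.10018815926576942 n 0.21465277586169648 b 0.01578136616796435 w 0.06983521527265614 F [0.6 0.4 0. ] [ 0.4142 -0.3098  0.3132] 15.75
```

View pics/top7.png

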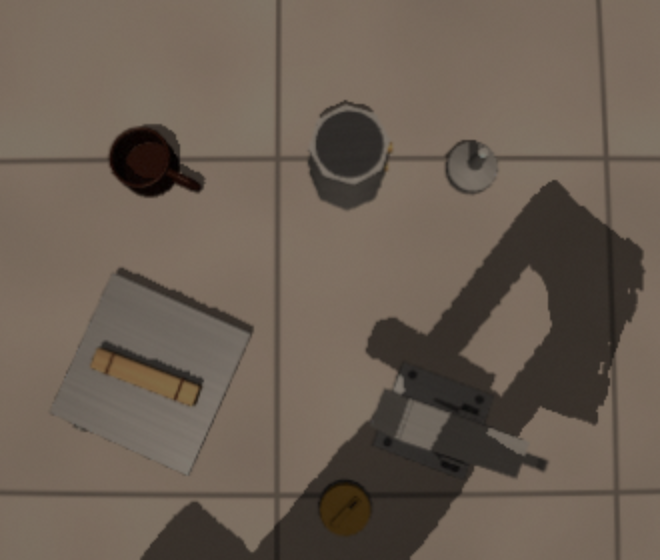

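The bar lies flat in the middle of the plate, at about (145,377) in the crop. The moka bottoms, funnel and cup look as they did at the start.

```bash
python3 -c "
from h import *
print(env.hand_in())"
```

```text
the job is handed in; nothing more can be done
None
```

The bar is on the cup warmer plate, lying flat and released, and I handed the job in at about 15.8 s of the 58 s allowed.

- **Tipping:** I pressed the tube mouth-down to about 0.485 rad with closed fingers. The bar slid out against the lip without being touched.
- **Drawing out:** I gripped the exposed end (23.8 mm opening), raised the bar 13 mm over the lip and drew it out. The force readings I took during this were about 1.5 N at most.
- **Laying down:** The fingertips reached about 6 mm below the bar. I therefore lowered it with its back end about 0.07 rad low, until the force showed light contact, and then let go.

**Last check (top camera):**
- The bar is centred on the plate to within about 3 mm, with its ends at about ±60 mm against the ±85 mm limit.
- Its top face is at 53.3 mm (54 mm expected) and its slope is about 0.003, so it is flat.
- The gripper is clear of everything. By eye, the moka bottoms, funnel and cup are unmoved; I did not measure them.

One earlier top view was blocked by the arm, so I repeated it after moving away. No check failed or disagreed. While retreating, the gripper passed close to the tube's raised end; the force reading there was under 2 N.

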